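Set out a printing board and the hand press

TASK

Get the next proof ready. First draw the bottom board out of the magazine, all the way clear of its mouth, so that it lies flat on the table, and leave the other boards in the magazine. Then lift the wooden hand press up off its hook and set it down, without dropping it, upright on the solid part of that board, in the middle and lengthwise with the board, and leave the things standing around where they are.

Things in the scene. Friction and masses are not known exactly. Their poses are not given: they have to be found in the camera images.
- mouth (a point): Middle of the mouth's lower edge, on the outer face of the magazine's end wall, 6 mm above the table. Its x axis points level into the magazine, so boards come out along -x; y runs level along the end wall, z up.
- board_hole (a point): Centre of the bottom board's finger hole, level with its top face (18 mm above the table at first). The hole is 44 mm along the board by 60 mm across; a 14 mm wide bar of wood lies between it and the leading edge. At first the hole lies wholly outside the mouth, its near edge some 12 mm off. A closed gripper put in the hole can drag the board. Axes as board0.
- board_seat (a point): Middle of the solid part of the bottom board (162 x 110 mm), on its top face, 103 mm from the hole's centre along the board's +x; axes as board0. The trailing edge is 81 mm further along +x.
- board1: Second board from below, same shape; origin at the middle of its underside. Stays in the magazine.
- board2: Third board, likewise.
- board3: Top board, likewise.
- hook (a point): Point midway between the prongs, level with their top (160 mm above the table), about where the press hangs: 64 mm in front of the panel, 30 mm behind the upturned tips. x level from the prong tips towards the panel, y across, z up.
- press_bar (a point): Centre of the press's top bar, 25 mm below the top of the press, 94 mm above its underside; y along the bar. To come off the hook the press must rise 20 to 40 mm, then move along the hook's -x by 70 mm or more.
- press_base (a point): Middle of the underside of the hand press's base; same axes as press_bar.
- can1: Ink can, 108 mm across, 87 mm tall, loose bystander; origin at the middle of its underside.
- can2: Second ink can, same size, bystander.
- jar: Brown glass jar, 72 mm across, 100 mm tall, bystander; origin under its middle.
- bottle: White plastic bottle, 60 mm across, 150 mm tall, bystander; origin under its middle.
- knife: Ink spatula, 200 mm long, lying flat, bystander; origin in its underside, x along it.
- pot: White ceramic pot, 90 mm across, 90 mm tall, bystander; origin under its middle.
- magazine: Fixed plywood box 242 x 132 mm, 64 mm tall, open on top, with a stack of four equal boards. Across the bottom of one end runs a slot 16 mm high (the mouth), through which the lowest board sticks out about 70 mm. Its floor is 6 mm thick and ends at the mouth. Origin: centre of its underside.
- board0: The bottom board: light wood, loose, 220 x 110 x 12 mm, 0.14 kg, with a through finger hole near its leading end. Origin: middle of its underside; x along the board from the hole to the trailing end (into the magazine at first), y across, z up. Drawing it out takes up to about 12 N. It drops 6 mm to the table as it leaves the mouth, and the stack above sinks.
- stand: Hook stand, fixed: steel base plate 160 x 160 x 10 mm; at its back (+x) a grey panel 90 mm wide, top at 165 mm; from it two level steel prongs of 8 mm diameter, 60 mm apart between centre lines, point along -x. The tips turn up 13 mm above the prongs' top. Origin: centre of its underside.
- press: The hand press: loose wooden block, 0.26 to 0.46 kg, 119 mm tall: flat dark base 70 (x) x 120 (y) x 14 mm; on it two uprights, 14 mm wide, carry a top bar 22 (x) x 120 (y) x 50 mm tall, leaving a window 92 mm wide, 55 mm high between base and bar. It hangs upright, the prongs through the window under the bar. Origin: middle of its underside, z up.

How it is judged:
By the outcome, as a careful person would: the job done as asked, in the order asked, and still so for the second after the job is handed in, with the robot touching nothing.
It also fails if it takes over 58 s, if anything falls off the work surface, if the arm or the gripper's body presses on something with over 40 N, if the wrist force passes 120 N, or if a joint passes its speed limit or range.

ROBOT

A 6-joint arm with a two-finger parallel gripper is mounted at the origin on the work surface. World frame = base frame: x ahead of the robot, y to its left, z up, the work surface at z = 0. Lengths are in m, angles in rad, forces in N, time in s.
With the tool pointing down it reaches from about 0.375 to 0.975 m from the base axis. Payload 3.8 kg.
Tool frame: the origin (TCP) lies midway between the tips of the shut fingers; the grasp point (between the pads) lies 19 mm behind it; x points along the fingers, z is the direction in which the jaws open and shut, and the axes are right-handed (so a half turn about x gives the same grasp; the last joint's range is limited). The gripper opens to 85 mm and grips with 20 to 120 N. Pads are 22 mm wide; open, the fingers measure 114 mm over their backs; the gripper's body (76 mm by 85 mm) begins 54 mm behind the grasp point. The pads swing forward as they close: fully open they stand 13 mm farther back than shut.
Start: joints at [1.207, 0.264, 1.604, -0, 1.274, -0.037], TCP at [0.217, 0.639, 0.231] pointing down, gripper open.
Joint ranges: [-2.63, 2.63], [-0.94, 2.18], [0.31, 2.57], [-1.31, 4.45], [0, 2.66], [-2.55, 2.55]. Speed limits (rad/s): [2.57, 2.57, 3.14, 3.14, 3.14, 3.14].

INTERFACE

Orientations are given as a rotation vector (axis times angle).
In Python, from workcell import * gives the robot as it stands. The module is installed in compiled form; this text tells all that it offers.
- The arm moves only by the tool carry_out, never from a script. Its arguments are lists of equal length, an entry for each row: "offset": the shift along the tool's x, y, z in cm, a list of three; "delta_rot": the turn, a rotation vector about the tool's x, y, z in degrees, a list of three. A call has exactly 5 rows; each row shifts and turns the commanded pose from where the row before left it, along the tool's axes as they then stand; what a row does not reach is not made up. A row lasts 1/12 s, in which the tool goes at most 41.7 mm and 7.16 degrees, less where a joint would pass 70% of its speed; a pose out of reach is approached as far as the arm can. A call is refused whole if a number of a shift passes 4.17 or a number of a turn 7.16, either way. A call with a gripper value outside its range is refused whole. "fingers" is the opening, from -1 (shut) to 1 (fully open), set as the call begins (left out, the last holds). The fingers move at their own pace and stop on an object; "newtons" is the grip in N (left out, the last holds). Time passes only in rows, so rows that do not move let the fingers close, or fill a call up. It gives the time, the measured TCP pose, the force and the opening at its end, in the units of the state.
- read_state(): the state, without advancing time (a new reading comes with each control period).
- read_camera(name): name is "side" or "top" or "wrist"; returns (picture, depth): 400x640x3 uint8, red, green, blue; 400x640 float32, m along the optical axis (not along the pixel's ray), 0 where there is no reading.
- get_calibration(name): a dict with "fx", "fy", "cx", "cy" (pixels), "distortion" ([k1, k2, p1, p2, k3] as OpenCV has them; the pictures are not rectified), "R" (3x3) and "t" (3): a world point X has camera coordinates R X + t; the wrist camera has in their place "mount" (4x4, takes a point from camera to tool coordinates, whose origin is the TCP and whose axes are the tool frame's). Camera axes: x right, y down, z forward; pixel columns grow to the right and rows downward; lengths in m; the calibration is good to about 2 mm. A picture is of the moment at which its call begins: read the wrist's pose just before it. get_calibration takes no time and is no camera call.
- finish_job(): hands the job in, once; it reports no verdict.
The state is a dict: "time": time; "q": joint angles; "joint_vel": joint speeds; "joint_torque": joint torques, N m; "tool_pos": TCP position; "tcp_rot": TCP orientation; "wrist_force": force on the tool from outside, world axes, zero at the start; "torque": the same for the moment, N m; "width": opening from 0.0 (shut) to 1.0 (fully open).
Only numpy, scipy, OpenCV 4.12 (cv2) and the standard library are available. Lean on these libraries where they do the work, as an engineer would, in place of code of your own. Each camera call takes 0.05 s, during which the arm holds its last target. There are 200 camera calls.

## Working session

There is one attempt and no reset: what is moved stays moved. The work goes in short steps, Python scripts to look and compute and a tool call to move; the robot and the scene stay as the last step left them, time stands still between calls to the robot, and variables do not carry over. Pictures are saved under pics/ and viewed, about 8 in all and at most 12, crops included, and the job is handed in when it is done.

Besides the shell and the picture viewer there is one more tool, called after "Request:" in YAML: its name, and indented under it one key for each argument. carry_out: Moves the arm, as the interface text tells. Its arguments: {"type":"object","properties":{"offset":{"type":"array"},"delta_rot":{"type":"array"},"fingers":{"type":"number"},"newtons":{"type":"number"}},"required":["offset","delta_rot"]}

```bash
mkdir -p pics; cat > h.py <<'E'
from workcell import *
import numpy as np, cv2
from scipy.spatial.transform import Rotation as Ro
def cam(n):
    s=read_state(); p,d=read_camera(n); c=get_calibration(n)
    K=np.array([[c['fx'],0,c['cx']],[0,c['fy'],c['cy']],[0,0,1]]); D=np.array(c['distortion'])
    if 'mount' in c:
        M=np.array(c['mount']); T=np.eye(4); T[:3,:3]=Ro.from_rotvec(s['tcp_rot']).as_matrix(); T[:3,3]=s['tool_pos']
        W=T@M
    else:
        R=np.array(c['R']);W=np.eye(4);W[:3,:3]=R.T;W[:3,3]=-R.T@np.array(c['t'])
    return dict(p=p,d=d,K=K,D=D,W=W)
def ray(c,uv):
    u=cv2.undistortPoints(np.array(uv,float).reshape(-1,1,2),c['K'],c['D']).reshape(-1,2)
    return np.c_[u,np.ones(len(u))]
def onz(c,uv,z):
    r=ray(c,uv)@c['W'][:3,:3].T;o=c['W'][:3,3]
    return o+r*((z-o[2])/r[:,2])[:,None]
def cloud(c):
    v,u=np.mgrid[0:400,0:640]
    r=ray(c,np.c_[u.ravel(),v.ravel()])*c['d'].reshape(-1,1)
    return (r@c['W'][:3,:3].T+c['W'][:3,3]).reshape(400,640,3)
def save(c,n): cv2.imwrite('pics/'+n+'.png',c['p'][:,:,::-1])
E
python3 - <<'E'
from h import *
s=read_state();print(s)
for n in('top','side','wrist'):
    c=cam(n);save(c,n+'0');np.savez(n+'0.npz',**c);print(n,c['W'].round(3).tolist(),c['K'][0,0],(c['d']>0).mean())
a=[cv2.imread(f'pics/{n}0.png') for n in('top','side')]
E
```

```text
{'time': 0.0, 'q': array([ 1.20708464e+00,  2.64798595e-01,  1.60540563e+00,  3.05658846e-06,
        1.27370437e+00, -3.69103708e-02]), 'joint_vel': array([ 0.00244949,  0.00066272, -0.00091229, -0.00059269,  0.00105684,
       -0.00026903]), 'joint_torque': array([ 1.49440995e-03, -5.15100861e+01, -3.67330348e+01, -2.48435354e-04,
        1.28308157e-02, -3.76220987e-05]), 'tool_pos': array([0.21642585, 0.63857131, 0.22991434]), 'tcp_rot': array([-0.96650682,  1.34824786,  0.96439153]), 'wrist_force': array([ 0.64155926, -0.64797691, -1.2487497 ]), 'torque': array([ 0.0102097 , -0.05355953, -0.00572388]), 'width': 1.0038528264742332}
top [[0.068, -0.974, 0.215, 0.267], [-0.998, -0.066, 0.016, -0.053], [-0.001, -0.216, -0.976, 1.592], [0.0, 0.0, 0.0, 1.0]] 451.9326443655216 0.99597265625
side [[0.986, -0.116, 0.123, 0.415], [-0.168, -0.749, 0.64, -0.87], [0.018, -0.652, -0.758, 1.117], [0.0, 0.0, 0.0, 1.0]] 397.5779546820743 0.9957578125
wrist [[0.321, 0.914, 0.25, 0.153], [0.947, -0.309, -0.087, 0.661], [-0.003, 0.265, -0.964, 0.372], [0.0, 0.0, 0.0, 1.0]] 298.48387057224863 0.99577734375
```

View pics/top0.png

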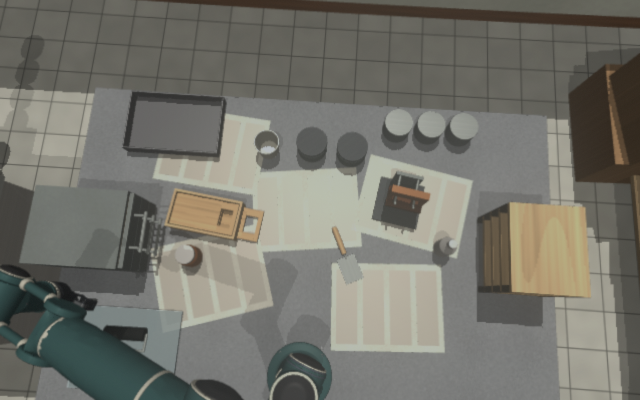

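View pics/side0.png

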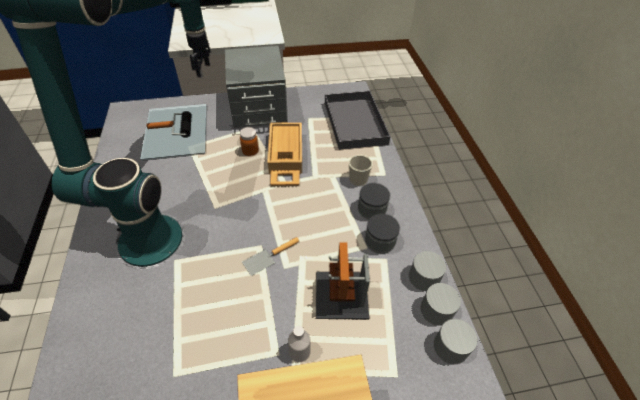

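Top view: the magazine is around (205,213), with the board protruding to (262,228). The stand and press are at (405,200), the knife at (345,250) and the jar at (188,255).

```bash
python3 - <<'E'
from h import *
t=dict(np.load('top0.npz'));s=dict(np.load('side0.npz'))
P=cloud(t)
a=cv2.resize(t['p'][180:260,155:275],None,fx=5,fy=5,interpolation=2)
b=cv2.resize(t['p'][160:240,365:435],None,fx=3.5,fy=3.5)
b2=cv2.resize(s['p'][230:330,305:385],None,fx=3.5,fy=3.5)
im=np.zeros((400+350,900,3),np.uint8);im[:400,:600]=a;im[400:680,:245]=b;im[400:750,300:580]=b2
cv2.imwrite('pics/z.png',cv2.resize(im[:,:620,::-1],None,fx=.8,fy=.8))
# heights
for n,c,r in(('mag',t,(160,280,180,250)),('press',t,(365,440,165,240))):
    p=P[r[2]:r[3],r[0]:r[1]].reshape(-1,3)
    print(n,np.histogram(p[:,2],bins=np.arange(-.01,.19,.01)))
p=P[160:240,365:435]; m=(p[...,2]>.10)
hsv=cv2.cvtColor(t['p'],cv2.COLOR_RGB2HSV)
w=(hsv[...,1]>110)&(hsv[...,0]<18)
m2=np.zeros((400,640),bool);m2[160:240,365:435]=True
# orange wood in press
k=m2&w&(P[...,2]>.12);print(k.sum(),np.percentile(P[k],[2,50,98],axis=0).round(3))
r=cv2.minAreaRect((P[k][:,:2]*1000).astype(np.float32));print('pressbar',r)
m3=np.zeros((400,640),bool);m3[200:250,236:270]=True
k=m3&(P[...,2]>.010)&(P[...,2]<.03);print(k.sum());r=cv2.minAreaRect((P[k][:,:2]*1000).astype(np.float32));print('board',r,cv2.boxPoints(r))
m3=np.zeros((400,640),bool);m3[180:245,160:250]=True
k=m3&(P[...,2]>.05)&(P[...,2]<.075);r=cv2.minAreaRect((P[k][:,:2]*1000).astype(np.float32));print('mag',r,cv2.boxPoints(r))
E
```

```text
mag (array([2756, 2169,  533,  148,   88,  505, 1596,  444,   20,    2,   41,
         31,    0,    0,    0,    0,    0,    0,    0]), array([-0.01,  0.  ,  0.01,  0.02,  0.03,  0.04,  0.05,  0.06,  0.07,
        0.08,  0.09,  0.1 ,  0.11,  0.12,  0.13,  0.14,  0.15,  0.16,
        0.17,  0.18]))
press (array([1880, 2096,  327,   10,   18,   14,   18,   22,   16,   26,   94,
        303,   30,   30,   31,   31,  110,  145,   32]), array([-0.01,  0.  ,  0.01,  0.02,  0.03,  0.04,  0.05,  0.06,  0.07,
        0.08,  0.09,  0.1 ,  0.11,  0.12,  0.13,  0.14,  0.15,  0.16,
        0.17,  0.18]))
191 [[ 0.582 -0.364  0.203]
 [ 0.597 -0.31   0.208]
 [ 0.611 -0.254  0.214]]
pressbar ((461.70916748046875, -177.6578826904297), (96.18702697753906, 451.954833984375), 45.34489440917969)
456
board ((489.03680419921875, 212.59872436523438), (73.53426361083984, 127.94617462158203), 82.36710357666016) [[420.74695 184.65462]
 [547.55945 167.66011]
 [557.32666 240.54283]
 [430.51416 257.53735]]
mag ((488.37725830078125, 380.2361145019531), (264.2891540527344, 182.1962127685547), 82.50846862792969) [[380.8278  261.09686]
 [561.4688  237.34216]
 [595.92676 499.37537]
 [415.2857  523.13007]]
```

View pics/z.png

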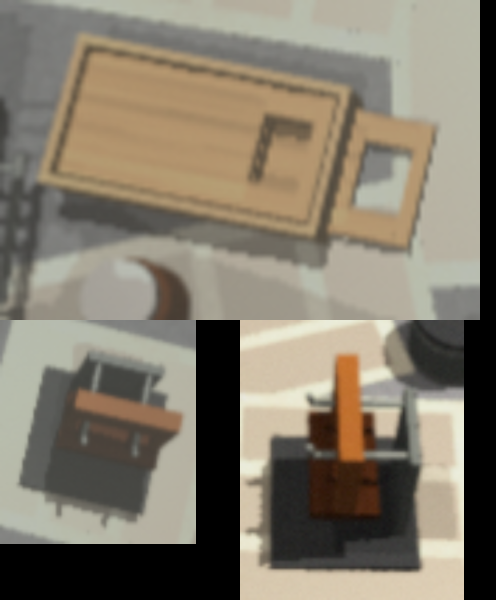

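The crop shows the board's hole and corners and the press bar clearly. I'll cast rays from those pixels.

```bash
python3 - <<'E'
from h import *
t=dict(np.load('top0.npz'));s=dict(np.load('side0.npz'))
f=lambda L:[(155+u/4-.5+.1,180+v/4-.5+.1) for u,v in L]
b=onz(t,f([(437,122),(407,248),(357,112),(328,237)]),.018);print('board',b.round(3).tolist(),np.linalg.norm(b[0]-b[1]))
h=onz(t,f([(369,145),(414,150),(402,214),(354,208)]),.018);print('hole',h.mean(0),np.linalg.norm(np.diff(h,axis=0),axis=1))
m=onz(t,f([(83,34),(352,88),(322,238),(40,184)]),.064);print('mag',m.round(3).tolist(),m.mean(0),np.linalg.norm(np.diff(m,axis=0),axis=1))
d=(m[0]+m[3]-m[1]-m[2]);print('yaw into',np.degrees(np.arctan2(d[1],d[0])))
e=b[0]-b[1];print('board edge dir',np.degrees(np.arctan2(e[1],e[0])))
g=lambda L:[(365+u/2.8-.4,160+(v-320)/2.8-.4) for u,v in L]
p=onz(t,g([(78,390),(182,413),(180,430),(75,407)]),.21);print('bar',p.round(3).tolist(),p.mean(0),np.linalg.norm(np.diff(p,axis=0),axis=1))
e=p[0]+p[3]-p[1]-p[2];print('bar y dir',np.degrees(np.arctan2(e[1],e[0])))
# side check: bar top pixel region -> crop 305+ (u-240)/2.8, 230+(v-320)/2.8
q=onz(s,[(305+(u-240)/2.8-.4,230+(v-320)/2.8-.4) for u,v in [(335,355),(357,355),(361,460),(339,460)]],.21);print('side bar near top?',q.round(3).tolist())
st=read_state();print(Ro.from_rotvec(st['tcp_rot']).as_matrix().round(3))
for n,(u,v) in dict(jar=(188,250),knifeh=(338,240),knifeb=(350,270),can1=(312,140),pot=(267,140),bottle=(447,240)).items(): print(n,onz(t,[(u,v)],.05).round(2))
E
```

```text
board [[0.542, 0.168, 0.018], [0.429, 0.184, 0.018], [0.546, 0.24, 0.018], [0.434, 0.253, 0.018]] 0.11378115917641946
hole [0.48787613 0.20926921 0.018     ] [0.04001714 0.05731146 0.04244243]
mag [[0.59, 0.475, 0.064], [0.558, 0.238, 0.064], [0.428, 0.249, 0.064], [0.458, 0.493, 0.064]] [0.50856859 0.3637021  0.064     ] [0.23902647 0.13104026 0.24538371]
yaw into 82.67545219075312
board edge dir -7.795447581222426
bar [[0.617, -0.254, 0.21], [0.598, -0.371, 0.21], [0.578, -0.369, 0.21], [0.597, -0.252, 0.21]] [ 0.59740915 -0.31131651  0.21      ] [0.11800836 0.01965892 0.11874198]
bar y dir 80.99935684993014
side bar near top? [[0.594, -0.253, 0.21], [0.616, -0.257, 0.21], [0.594, -0.373, 0.21], [0.574, -0.37, 0.21]]
[[-0.001 -0.947  0.321]
 [-0.002  0.321  0.947]
 [-1.     0.    -0.002]]
jar [[0.38 0.41 0.05]]
knifeh [[ 0.45 -0.1   0.05]]
knifeb [[ 0.35 -0.14  0.05]]
can1 [[0.8  0.02 0.05]]
pot [[0.79 0.18 0.05]]
bottle [[ 0.48 -0.47  0.05]]
```

```bash
cat >> h.py <<'E'
def Rt(yaw):
    a=np.radians(yaw);x=np.array([0,0,-1.]);z=np.array([np.cos(a),np.sin(a),0]);return np.c_[x,np.cross(z,x),z]
def plan(pos,yaw,calls,start=None):
    "straight line to pos/yaw in calls*5 rows; prints rows; returns end pose"
    if start is None:
        s=read_state();p=s['tool_pos'];R=Ro.from_rotvec(s['tcp_rot'])
    else: p,R=start
    n=calls*5;Q=Ro.from_matrix(Rt(yaw));dr=(R.inv()*Q).as_rotvec(degrees=True)/n;dr=dr.round(1)
    d=(np.array(pos)-p)/n
    for i in range(calls):
        o=[];r=[]
        for j in range(5):
            v=R.inv().apply(d)*100;o.append([round(float(x),2) for x in v]);r.append(dr.tolist())
            p=p+R.apply(np.array(o[-1])/100);R=R*Ro.from_rotvec(dr,degrees=True)
        print('offset',o,'rot',r[0])
    print('end',p.round(4));return p,R
E
python3 - <<'E'
from h import *
e=plan([.46,.24,.20],-8,3)
plan([.488,.209,.10],-8,1,e)
E
```

```text
offset [[0.2, -2.39, -2.0], [0.2, -2.56, -1.77], [0.2, -2.72, -1.52], [0.2, -2.85, -1.26], [0.2, -2.95, -1.0]] rot [5.3, -0.0, 0.0]
offset [[0.2, -3.03, -0.72], [0.2, -3.08, -0.44], [0.2, -3.11, -0.15], [0.2, -3.11, 0.14], [0.2, -3.09, 0.43]] rot [5.3, -0.0, 0.0]
offset [[0.2, -3.03, 0.71], [0.2, -2.95, 0.99], [0.2, -2.85, 1.25], [0.2, -2.72, 1.51], [0.2, -2.57, 1.76]] rot [5.3, -0.0, 0.0]
end [0.46   0.2401 0.2007]
offset [[2.02, -0.53, 0.64], [2.02, -0.53, 0.64], [2.02, -0.53, 0.64], [2.02, -0.53, 0.64], [2.02, -0.53, 0.64]] rot [-0.0, -0.0, 0.0]
end [0.4878 0.2091 0.0998]
```

Request:
carry_out:
  offset:
    - [0.2,-2.39,-2.0]
    - [0.2,-2.56,-1.77]
    - [0.2,-2.72,-1.52]
    - [0.2,-2.85,-1.26]
    - [0.2,-2.95,-1.0]
  delta_rot:
    - [5.3,0,0]
    - [5.3,0,0]
    - [5.3,0,0]
    - [5.3,0,0]
    - [5.3,0,0]
  fingers: -1
  newtons: 40

```text
time: 0.57
tool_pos: [0.2981, 0.5049, 0.2207]
tcp_rot: [-0.608, 1.485, 0.607]
wrist_force: [0.9, 0.2, 0.3]
width: 0.301
```

Request:
carry_out:
  offset:
    - [0.2,-3.03,-0.72]
    - [0.2,-3.08,-0.44]
    - [0.2,-3.11,-0.15]
    - [0.2,-3.11,0.14]
    - [0.2,-3.09,0.43]
  delta_rot:
    - [5.3,0,0]
    - [5.3,0,0]
    - [5.3,0,0]
    - [5.3,0,0]
    - [5.3,0,0]

```text
time: 0.98
tool_pos: [0.3793, 0.3719, 0.2109]
tcp_rot: [-0.247, 1.557, 0.247]
wrist_force: [0.2, 0.6, -0.3]
width: -0.0
```

Request:
carry_out:
  offset:
    - [0.2,-3.03,0.71]
    - [0.2,-2.95,0.99]
    - [0.2,-2.85,1.25]
    - [0.2,-2.72,1.51]
    - [0.2,-2.57,1.76]
  delta_rot:
    - [5.3,0,0]
    - [5.3,0,0]
    - [5.3,0,0]
    - [5.3,0,0]
    - [5.3,0,0]

```text
time: 1.4
tool_pos: [0.4605, 0.2392, 0.201]
tcp_rot: [0.116, 1.568, -0.116]
wrist_force: [0.7, 0.4, 0.7]
width: -0.002
```

Request:
carry_out:
  offset:
    - [2.0,-0.5,0.6]
    - [2.0,-0.5,0.6]
    - [2.0,-0.5,0.6]
    - [2.0,-0.5,0.6]
    - [2.0,-0.5,0.6]
  delta_rot:
    - [0,0,0]
    - [0,0,0]
    - [0,0,0]
    - [0,0,0]
    - [0,0,0]

```text
time: 1.82
tool_pos: [0.4864, 0.211, 0.1002]
tcp_rot: [0.113, 1.568, -0.113]
wrist_force: [0.4, 0.9, 0.0]
width: 0.002
```

```bash
python3 - <<'E'
from h import *
s=read_state();print(s['time'],s['tool_pos'],s['width'],s['q'].round(2));print(Ro.from_rotvec(s['tcp_rot']).as_matrix().round(3))
c=cam('wrist');save(c,'w1');np.savez('w1.npz',**c)
E
```

```text
1.8167 [0.48637159 0.21104837 0.10020772] 0.0016878067076500464 [ 0.36  0.11  2.04 -0.    0.99  0.51]
[[-0.     0.143  0.99 ]
 [-0.     0.99  -0.143]
 [-1.    -0.    -0.   ]]
```

View pics/w1.png

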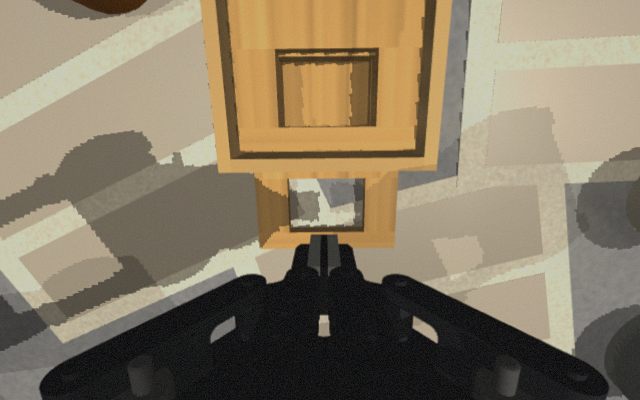

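Wrist view: hole x runs 290–363, its leading edge is at row 231, and the board's leading edge is at row 247 (x 261–395).

```bash
python3 - <<'E'
from h import *
c=dict(np.load('w1.npz'))
h=onz(c,[(290,231),(363,231),(261,247),(395,247),(289,178),(364,178)],.018);print(h.round(4).tolist())
b=np.array([.13,.9915,0])
print('centre from lead edge of hole',(h[0]+h[1])/2+b*.022,'from board edge',(h[2]+h[3])/2+b*.036)
e=h[3]-h[2];print(np.degrees(np.arctan2(e[1],e[0])),np.linalg.norm(e))
E
```

```text
[[0.4564, 0.1945, 0.018], [0.5144, 0.1861, 0.018], [0.4306, 0.1842, 0.018], [0.5387, 0.1685, 0.018], [0.4631, 0.2374, 0.018], [0.5199, 0.2291, 0.018]]
centre from lead edge of hole [0.48828029 0.21215053 0.018     ] from board edge [0.48934254 0.21205779 0.018     ]
-8.22802861310229 0.10929244315302399
```

Request:
carry_out:
  offset:
    - [1.9,0,0.2]
    - [1.9,0,0]
    - [1.9,0,0]
    - [1.9,0,0]
    - [1.8,0,0]
  delta_rot:
    - [0,0,0]
    - [0,0,0]
    - [0,0,0]
    - [0,0,0]
    - [0,0,0]

```text
time: 2.28
tool_pos: [0.4882, 0.2115, 0.0068]
tcp_rot: [0.113, 1.568, -0.113]
wrist_force: [0.1, -0.1, 0.1]
width: -0.0
```

Request:
carry_out:
  offset:
    - [0,-0.4,0]
    - [0,-0.5,0]
    - [0,-0.5,0]
    - [0,-0.6,0]
    - [0,-1.0,0]
  delta_rot:
    - [0,0,0]
    - [0,0,0]
    - [0,0,0]
    - [0,0,0]
    - [0,0,0]

```text
time: 2.7
tool_pos: [0.4859, 0.1828, 0.0092]
tcp_rot: [0.115, 1.564, -0.11]
wrist_force: [0.1, 3.9, -0.7]
width: 0.001
```

Request:
carry_out:
  offset:
    - [0.1,-1.0,0]
    - [0.1,-1.0,0]
    - [0,-1.0,0]
    - [0,-1.0,0]
    - [0,-1.0,0]
  delta_rot:
    - [0,0,0]
    - [0,0,0]
    - [0,0,0]
    - [0,0,0]
    - [0,0,0]

```text
time: 3.12
tool_pos: [0.479, 0.1322, 0.0074]
tcp_rot: [0.115, 1.563, -0.111]
wrist_force: [0.5, 3.1, 0.5]
width: 0.004
```

Request:
carry_out:
  offset:
    - [0,-1.0,0]
    - [0,-1.0,0]
    - [0,-1.0,0]
    - [0,-1.0,0]
    - [0,-1.0,0]
  delta_rot:
    - [0,0,0]
    - [0,0,0]
    - [0,0,0]
    - [0,0,0]
    - [0,0,0]

```text
time: 3.53
tool_pos: [0.4691, 0.0815, 0.005]
tcp_rot: [0.113, 1.569, -0.113]
wrist_force: [0.7, 2.3, 0.0]
width: -0.001
```

Request:
carry_out:
  offset:
    - [0,-1.0,0]
    - [0,-1.0,0]
    - [0,-1.0,0]
    - [0,-1.0,0]
    - [0,-1.0,0]
  delta_rot:
    - [0,0,0]
    - [0,0,0]
    - [0,0,0]
    - [0,0,0]
    - [0,0,0]

```text
time: 3.95
tool_pos: [0.4623, 0.0321, 0.0052]
tcp_rot: [0.112, 1.568, -0.113]
wrist_force: [-0.6, -0.5, 0.7]
width: -0.001
```

Request:
carry_out:
  offset:
    - [0,-0.8,0]
    - [0,-0.8,0]
    - [0,-0.5,0]
    - [0,-0.3,0]
    - [0,0.8,0]
  delta_rot:
    - [0,0,0]
    - [0,0,0]
    - [0,0,0]
    - [0,0,0]
    - [0,0,0]

```text
time: 4.37
tool_pos: [0.4601, 0.0163, 0.0052]
tcp_rot: [0.114, 1.568, -0.114]
wrist_force: [0.1, 0.2, -0.0]
width: 0.003
```

Request:
carry_out:
  offset:
    - [-2.0,0,0]
    - [-4.0,0,0]
    - [-4.0,0,0]
    - [-4.0,-3.0,0]
    - [-4.0,-3.0,0]
  delta_rot:
    - [0,0,0]
    - [0,0,0]
    - [0,0,0]
    - [0,0,0]
    - [0,0,0]

```text
time: 4.78
tool_pos: [0.4535, -0.0311, 0.1742]
tcp_rot: [0.11, 1.567, -0.11]
wrist_force: [1.3, 0.0, 0.2]
width: -0.007
```

```bash
python3 - <<'E'
from h import *
s=read_state();print(s['time'],s['tool_pos'])
c=cam('wrist');np.savez('w2.npz',**c)
t=cam('top');np.savez('top2.npz',**t)
im=np.zeros((800,640,3),np.uint8);im[:400]=c['p'];im[400:]=cv2.resize(t['p'][170:270,155:315],(640,400))
cv2.imwrite('pics/w2.png',im[:,:,::-1])
E
```

```text
4.7833 [ 0.45345669 -0.0310889   0.174163  ]
```

View pics/w2.png

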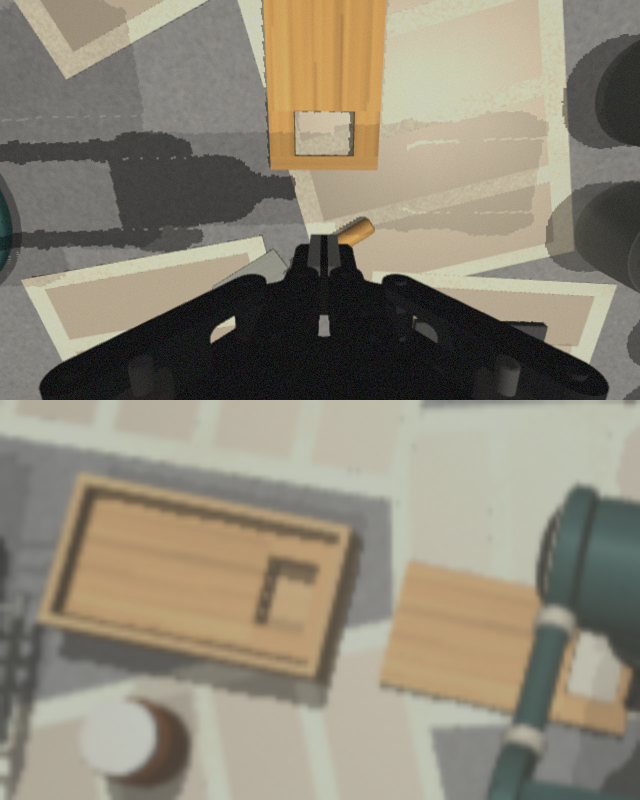

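The board is out and flat, clear of the mouth: trailing corners at (410,562) and (381,685) in the lower panel, hole at (295–354, 111–156) in the wrist view. The stack has sunk.

```bash
python3 - <<'E'
from h import *
c=dict(np.load('w2.npz'));t=dict(np.load('top2.npz'))
h=onz(c,[(295,111),(353,111),(354,156),(296,156)],.012);l=onz(c,[(271,168),(378,170)],.012)
tr=onz(t,[(257.1,210.1),(249.9,240.9)],.012)
# sides via wood mask in wrist view top rows
print('hole',h.mean(0));print('lead',l.tolist());print('trail',tr.round(4).tolist())
lm=l.mean(0);tm=tr.mean(0);x=tm-lm;print('len',np.linalg.norm(x),'yaw',np.degrees(np.arctan2(x[1],x[0])))
for e in(l[1]-l[0],tr[0]-tr[1],h[1]-h[0]):print(np.degrees(np.arctan2(e[1],e[0])),np.linalg.norm(e))
# side edges by rows
hsv=cv2.cvtColor(c['p'],cv2.COLOR_RGB2HSV)
L=[];Rr=[]
for v in range(5,100,5):
    k=np.where((hsv[v,200:450,1]>110))[0]+200
    L.append((k.min(),v));Rr.append((k.max(),v))
for q in(L,Rr):
    w=onz(c,q,.012);f=np.polyfit(w[:,1],w[:,0],1);print('side x at y=.1, yaw',np.polyval(f,.1),90-np.degrees(np.arctan(f[0])))
x/=np.linalg.norm(x);print('seat from hole',h.mean(0)+.103*x,'from lead',lm+.139*x,'from trail',tm-.081*x)
e=plan([.54,-.15,.30],-8.5,2)
plan([.59,-.3105,.29],-9,1,e)
E
```

```text
hole [0.46143247 0.01967337 0.012     ]
lead [[0.40222043737461805, -0.006575738917085357, 0.01200000000000001], [0.5109643350647104, -0.023992125664323093, 0.01200000000000001]]
trail [[0.5411, 0.1931, 0.012], [0.4305, 0.2075, 0.012]]
len 0.21755654342578404 yaw 82.27914762779315
-9.099196751097926 0.110129768056428
-7.378672729610018 0.11153974488948647
-8.006459655562344 0.05671505564740086
side x at y=.1, yaw 0.4173557963099972 81.59841311717885
side x at y=.1, yaw 0.5271046066254724 81.60372250786956
seat from hole [0.47527019 0.12173961 0.012     ] from lead [0.4752666  0.12245595 0.012     ] from trail [0.47493833 0.12003464 0.012     ]
offset [[-1.2, -1.03, 1.0], [-1.2, -1.03, 0.99], [-1.2, -1.03, 0.99], [-1.2, -1.03, 0.99], [-1.2, -1.03, 0.99]] rot [0.0, 0.1, 0.0]
offset [[-1.2, -1.03, 0.99], [-1.21, -1.03, 0.98], [-1.21, -1.03, 0.98], [-1.21, -1.03, 0.98], [-1.21, -1.03, 0.98]] rot [0.0, 0.1, 0.0]
end [ 0.54 -0.15  0.3 ]
offset [[0.2, -3.03, 1.45], [0.2, -3.03, 1.46], [0.2, -3.03, 1.46], [0.2, -3.02, 1.47], [0.21, -3.02, 1.47]] rot [0.1, -0.1, 0.0]
end [ 0.59   -0.3105  0.29  ]
```

Request:
carry_out:
  offset:
    - [-1.2,-1.03,1.0]
    - [-1.2,-1.03,1.0]
    - [-1.2,-1.03,1.0]
    - [-1.2,-1.03,1.0]
    - [-1.2,-1.03,1.0]
  delta_rot:
    - [0,0,0]
    - [0,0,0]
    - [0,0,0]
    - [0,0,0]
    - [0,0,0]
  fingers: 0.3

```text
time: 5.3
tool_pos: [0.4954, -0.0896, 0.2316]
tcp_rot: [0.113, 1.569, -0.112]
wrist_force: [0.5, 0.6, 0.6]
width: 0.647
```

Request:
carry_out:
  offset:
    - [-1.2,-1.03,1.0]
    - [-1.2,-1.03,1.0]
    - [-1.2,-1.03,1.0]
    - [-1.2,-1.03,1.0]
    - [-1.2,-1.03,1.0]
  delta_rot:
    - [0,0,0]
    - [0,0,0]
    - [0,0,0]
    - [0,0,0]
    - [1,0,0]

```text
time: 5.72
tool_pos: [0.5377, -0.1477, 0.2914]
tcp_rot: [0.127, 1.569, -0.125]
wrist_force: [0.3, -0.3, 0.2]
width: 0.647
```

Request:
carry_out:
  offset:
    - [0.2,-4.0,1.6]
    - [0.2,-4.0,1.6]
    - [0.2,-4.0,1.6]
    - [0.2,-4.0,1.6]
    - [0.2,-4.0,1.6]
  delta_rot:
    - [0,0,0]
    - [0,0,0]
    - [0,0,0]
    - [0,0,0]
    - [0,0,0]

```text
time: 6.13
tool_pos: [0.5834, -0.352, 0.2809]
tcp_rot: [0.127, 1.568, -0.125]
wrist_force: [0.5, 0.6, -0.0]
width: 0.647
```

```bash
python3 - <<'E'
from h import *
s=read_state();print(s['time'],s['tool_pos'],s['tcp_rot'])
c=cam('wrist');save(c,'w3');np.savez('w3.npz',**c)
E
```

```text
6.1333 [ 0.5833796  -0.35199884  0.28092972] [ 0.12664026  1.56819527 -0.12490286]
```

View pics/w3.png

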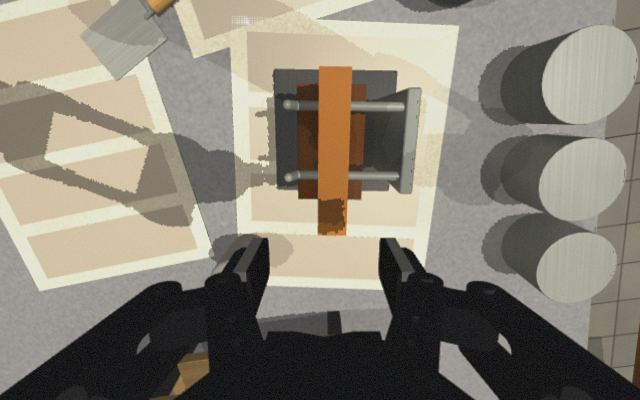

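Bar top corners are at (319,67), (352,67), (346,235) and (318,235). The prongs pass under it, with the tips at (290,104) and (291,177).

```bash
python3 - <<'E'
from h import *
c=dict(np.load('w3.npz'))
b=onz(c,[(319,67),(352,67),(346,235),(318,235)],.21);print(b.round(4).tolist(),b.mean(0))
e=b[0]+b[1]-b[2]-b[3];print('yaw',np.degrees(np.arctan2(e[1],e[0])),np.linalg.norm(e)/2)
print('width',np.linalg.norm(b[1]-b[0]),np.linalg.norm(b[2]-b[3]))
P=cloud(c);print('top z',np.median(P[90:150,325:345,2]))
g=b.mean(0);g[2]=.25
e=plan(g,-9,1);g[2]=.172;plan(g,-9,1,e)
E
```

```text
[[0.5959, -0.2532, 0.21], [0.6174, -0.2567, 0.21], [0.5969, -0.3738, 0.21], [0.5757, -0.3704, 0.21]] [ 0.59643942 -0.31350995  0.21      ]
yaw 80.14919120792965 0.1189174526651858
width 0.021772488829105322 0.021446997045054643
top z 0.2094964392626486
offset [[0.57, 0.96, 0.1], [0.58, 0.96, 0.1], [0.58, 0.96, 0.1], [0.58, 0.95, 0.1], [0.58, 0.95, 0.1]] rot [-0.1, -0.0, 0.1]
end [ 0.5964 -0.3135  0.25  ]
offset [[1.56, -0.01, 0.0], [1.56, -0.01, 0.0], [1.56, -0.01, 0.0], [1.56, -0.01, 0.0], [1.56, -0.01, 0.0]] rot [0.0, -0.0, -0.0]
end [ 0.5963 -0.3137  0.172 ]
```

Request:
carry_out:
  offset:
    - [0.6,0.95,0.1]
    - [0.6,0.95,0.1]
    - [0.6,0.95,0.1]
    - [0.6,0.95,0.1]
    - [0.5,0.95,0.1]
  delta_rot:
    - [0.5,0,0]
    - [0,0,0]
    - [0,0,0]
    - [0,0,0]
    - [0,0,0]

```text
time: 6.6
tool_pos: [0.5956, -0.3025, 0.2524]
tcp_rot: [0.132, 1.568, -0.131]
wrist_force: [0.3, -0.3, -0.2]
width: 0.648
```

Request:
carry_out:
  offset:
    - [1.6,0,0]
    - [1.6,0,0]
    - [1.6,0,0]
    - [1.6,0,0]
    - [1.4,0,0]
  delta_rot:
    - [0,0,0]
    - [0,0,0]
    - [0,0,0]
    - [0,0,0]
    - [0,0,0]

```text
time: 7.02
tool_pos: [0.5956, -0.3033, 0.1743]
tcp_rot: [0.132, 1.567, -0.131]
wrist_force: [-0.3, 0.2, 0.8]
width: 0.647
```

Request:
carry_out:
  offset:
    - [0,0,0]
    - [0,0,0]
    - [0,0,0]
    - [0,0,0]
    - [0,0,0]
  delta_rot:
    - [0,0,0]
    - [0,0,0]
    - [0,0,0]
    - [0,0,0]
    - [0,0,0]
  fingers: -1
  newtons: 60

```text
time: 7.43
tool_pos: [0.5959, -0.3055, 0.1761]
tcp_rot: [0.133, 1.566, -0.134]
wrist_force: [0.6, 0.1, -1.4]
width: 0.244
```

Request:
carry_out:
  offset:
    - [0,0,0]
    - [0,0,0]
    - [0,0,0]
    - [0,0,0]
    - [0,0,0]
  delta_rot:
    - [0,0,0]
    - [0,0,0]
    - [0,0,0]
    - [0,0,0]
    - [0,0,0]

```text
time: 7.85
tool_pos: [0.5959, -0.3056, 0.176]
tcp_rot: [0.133, 1.566, -0.133]
wrist_force: [-0.2, 1.2, 1.2]
width: 0.254
```

Request:
carry_out:
  offset:
    - [-0.4,0,0]
    - [-0.6,0,0]
    - [-0.6,0,0]
    - [-0.6,0,0]
    - [-0.6,0,0]
  delta_rot:
    - [0,0,0]
    - [0,0,0]
    - [0,0,0]
    - [0,0,0]
    - [0,0,0]

```text
time: 8.27
tool_pos: [0.5955, -0.3056, 0.2039]
tcp_rot: [0.133, 1.567, -0.133]
wrist_force: [0.3, 0.5, -4.0]
width: 0.248
```

Request:
carry_out:
  offset:
    - [0,0,0]
    - [0,0,0]
    - [0,0,-0.5]
    - [0,0,-0.8]
    - [0,0,-0.8]
  delta_rot:
    - [0,0,0]
    - [0,0,0]
    - [0,0,0]
    - [0,0,0]
    - [0,0,0]

```text
time: 8.68
tool_pos: [0.5737, -0.3015, 0.2026]
tcp_rot: [0.134, 1.568, -0.133]
wrist_force: [-0.1, 0.6, -3.0]
width: 0.25
```

Request:
carry_out:
  offset:
    - [0,0,-1.2]
    - [0,0,-1.8]
    - [0,0,-2.0]
    - [0,0,-2.0]
    - [0,0,-1.8]
  delta_rot:
    - [0,0,0]
    - [0,0,0]
    - [0,0,0]
    - [0,0,0]
    - [0,0,0]

```text
time: 9.1
tool_pos: [0.4858, -0.2864, 0.2027]
tcp_rot: [0.134, 1.568, -0.133]
wrist_force: [-0.4, -0.2, -3.0]
width: 0.247
```

Request:
carry_out:
  offset:
    - [0,0,-1.0]
    - [0,0,-0.4]
    - [0,0,0]
    - [0,0,0]
    - [0,0,0]
  delta_rot:
    - [0,0,0]
    - [0,0,0]
    - [0,0,0]
    - [0,0,0]
    - [0,0,0]

```text
time: 9.52
tool_pos: [0.4752, -0.285, 0.2036]
tcp_rot: [0.133, 1.566, -0.133]
wrist_force: [0.7, -0.6, -3.5]
width: 0.248
```

```bash
python3 - <<'E'
from h import *
s=read_state();print(s['time'],s['tool_pos'],s['wrist_force'],s['width']);print(Ro.from_rotvec(s['tcp_rot']).as_matrix().round(3))
c=cam('wrist');np.savez('w4.npz',**c);t=cam('side');np.savez('s4.npz',**t)
im=np.zeros((800,640,3),np.uint8);im[:400]=c['p'];im[400:]=cv2.resize(t['p'][150:350,200:520],(640,400))
cv2.imwrite('pics/w4.png',im[:,:,::-1])
E
```

```text
9.5167 [ 0.47519681 -0.28498329  0.20355539] [ 0.74033599 -0.59631201 -3.45456198] 0.24759233424561075
[[ 0.001  0.169  0.986]
 [-0.     0.986 -0.169]
 [-1.    -0.     0.001]]
```

View pics/w4.png

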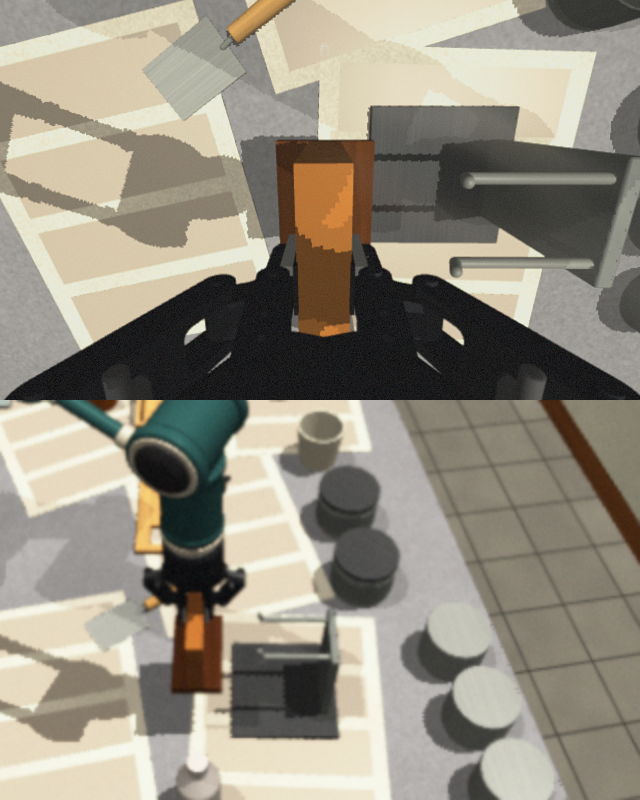

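Press is off the hook, held upright. Bar far end is at row 163 (x 294–353), and the base far edge is at row 141.

```bash
python3 - <<'E'
from h import *
c=dict(np.load('w4.npz'));s=read_state();R=Ro.from_rotvec(s['tcp_rot']);p=s['tool_pos']
zt=p[2]+.034
b=onz(c,[(294,163),(353,163)],zt);t=R.inv().apply(b-p);print('bar end tool',t.round(4).tolist())
b=onz(c,[(277,141),(373,141)],zt-.105);t=R.inv().apply(b-p);print('base end tool',t.round(4).tolist())
seat=np.array([.4752,.1216]);yd=np.array([np.cos(np.radians(82)),np.sin(np.radians(82))])
for off in(.006,.008):print('tcp target',seat+off*yd)
E
```

```text
bar end tool [[-0.034, 0.0515, -0.011], [-0.034, 0.0515, 0.0105]]
base end tool [[0.071, 0.0513, -0.033], [0.071, 0.0513, 0.0346]]
tcp target [0.47603504 0.12754161]
tcp target [0.47631338 0.12952214]
```

Request:
carry_out:
  offset:
    - [0,0,0]
    - [0,2.0,-0.4]
    - [0,3.0,-0.4]
    - [0,3.0,-0.4]
    - [0,3.0,-0.4]
  delta_rot:
    - [-1.7,0,0]
    - [0,0,0]
    - [0,0,0]
    - [0,0,0]
    - [0,0,0]

```text
time: 10.03
tool_pos: [0.4743, -0.1726, 0.2032]
tcp_rot: [0.111, 1.568, -0.11]
wrist_force: [0.2, 0.7, -3.5]
width: 0.25
```

Request:
carry_out:
  offset:
    - [0,3.2,-0.4]
    - [0,3.2,-0.4]
    - [0,3.2,-0.4]
    - [0,3.2,-0.4]
    - [0,3.2,-0.4]
  delta_rot:
    - [0,0,0]
    - [0,0,0]
    - [0,0,0]
    - [0,0,0]
    - [0,0,0]

```text
time: 10.45
tool_pos: [0.4768, -0.0106, 0.2035]
tcp_rot: [0.11, 1.567, -0.11]
wrist_force: [0.3, -0.3, -4.2]
width: 0.25
```

Request:
carry_out:
  offset:
    - [0,3.0,-0.4]
    - [0,3.0,-0.4]
    - [0,3.0,-0.4]
    - [0,2.5,-0.4]
    - [0,1.5,-0.4]
  delta_rot:
    - [0,0,0]
    - [0,0,0]
    - [0,0,0]
    - [0,0,0]
    - [0,0,0]

```text
time: 10.87
tool_pos: [0.4753, 0.1222, 0.2035]
tcp_rot: [0.109, 1.567, -0.107]
wrist_force: [-0.7, -0.6, -2.7]
width: 0.248
```

Request:
carry_out:
  offset:
    - [1.0,0.5,0]
    - [1.2,0,0]
    - [1.2,0,0]
    - [1.2,0,0]
    - [1.0,0,0]
  delta_rot:
    - [0,0,0]
    - [0,0,0]
    - [0,0,0]
    - [0,0,0]
    - [0,0,0]

```text
time: 11.28
tool_pos: [0.4744, 0.123, 0.1448]
tcp_rot: [0.11, 1.571, -0.112]
wrist_force: [-0.9, -0.4, -3.5]
width: 0.252
```

Request:
carry_out:
  offset:
    - [1.0,0,0]
    - [0.8,0,0]
    - [0.8,0,0]
    - [0.5,0,0]
    - [0,0,0]
  delta_rot:
    - [0,0,0]
    - [0,0,0]
    - [0,0,0]
    - [0,0,0]
    - [0,0,0]

```text
time: 11.7
tool_pos: [0.4745, 0.1238, 0.1149]
tcp_rot: [0.11, 1.57, -0.111]
wrist_force: [-0.2, 0.2, -2.8]
width: 0.249
```

Request:
carry_out:
  offset:
    - [0,0.3,0.1]
    - [0,0.3,0]
    - [0,0,0]
    - [0,0,0]
    - [0,0,0]
  delta_rot:
    - [0,0,0]
    - [0,0,0]
    - [0,0,0]
    - [0,0,0]
    - [0,0,0]

```text
time: 12.12
tool_pos: [0.4776, 0.1302, 0.1168]
tcp_rot: [0.11, 1.567, -0.11]
wrist_force: [-0.2, -0.5, -3.3]
width: 0.245
```

```bash
python3 - <<'E'
from h import *
s=read_state();print(s['time'],s['tool_pos'],s['wrist_force'])
c=cam('wrist');np.savez('w5.npz',**c);t=cam('side');np.savez('s5.npz',**t)
im=np.zeros((800,640,3),np.uint8);im[:400]=c['p'];im[400:]=cv2.resize(t['p'][120:220,210:370],(640,400))
cv2.imwrite('pics/w5.png',im[:,:,::-1])
E
```

```text
12.1167 [0.47756246 0.13018944 0.11678852] [-0.15007896 -0.46517193 -3.30842517]
```

View pics/w5.png

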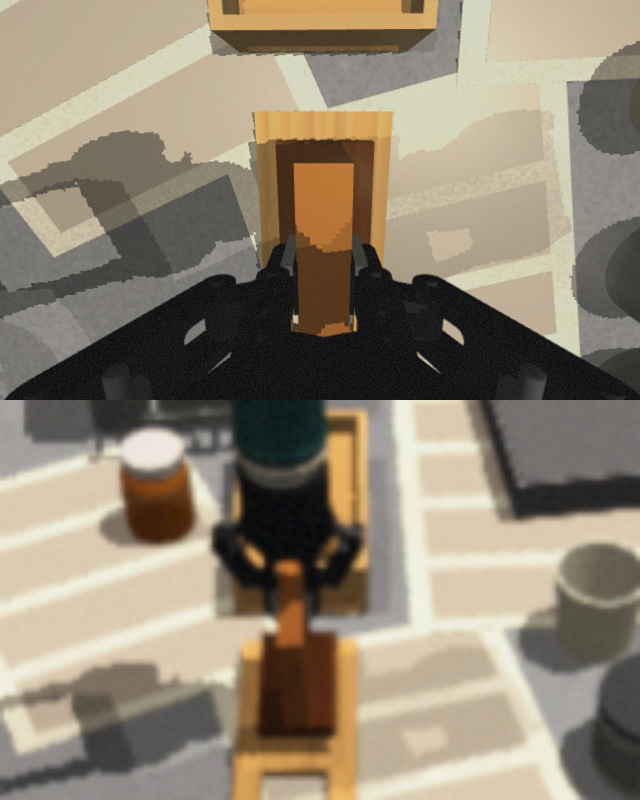

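Press hovers over the board. Its base far edge is at row 141 (x 277–373) and the board's trailing edge at row 112 (x 256–392).

```bash
python3 - <<'E'
from h import *
c=dict(np.load('w5.npz'));s=read_state();p=s['tool_pos'];R=Ro.from_rotvec(s['tcp_rot']);print(p)
b=onz(c,[(256,112),(392,112)],.012);print('trail tool',R.inv().apply(b-p).round(4).tolist())
g=onz(c,[(277,141),(373,141)],p[2]+.034-.105);print('base tool',R.inv().apply(g-p).round(4).tolist())
P=cloud(c);print('board z',np.median(P[118:132,290:360,2]),'bar z',np.median(P[170:200,305:345,2]))
E
```

```text
[0.47736235 0.13005218 0.11656504]
trail tool [[0.1045, 0.0716, -0.0538], [0.1046, 0.0717, 0.0542]]
base tool [[0.071, 0.0516, -0.0329], [0.071, 0.0516, 0.0347]]
board z 0.01150984805068006 bar z 0.1502460665201889
```

Request:
carry_out:
  offset:
    - [0.4,0,0]
    - [0.4,0,0]
    - [0.4,0,0]
    - [0.3,0,0]
    - [0.2,0,0]
  delta_rot:
    - [0,0,0]
    - [0,0,0]
    - [0,0,0]
    - [0,0,0]
    - [0,0,0]

```text
time: 12.63
tool_pos: [0.4767, 0.1298, 0.0984]
tcp_rot: [0.11, 1.569, -0.11]
wrist_force: [0.6, 0.2, -3.9]
width: 0.243
```

Request:
carry_out:
  offset:
    - [0.1,0,0]
    - [0.1,0,0]
    - [0.05,0,0]
    - [0,0,0]
    - [0,0,0]
  delta_rot:
    - [0,0,0]
    - [0,0,0]
    - [0,0,0]
    - [0,0,0]
    - [0,0,0]

```text
time: 13.05
tool_pos: [0.4773, 0.1299, 0.0973]
tcp_rot: [0.11, 1.568, -0.11]
wrist_force: [-1.5, -0.7, 2.6]
width: 0.25
```

Request:
carry_out:
  offset:
    - [0,0,0]
    - [0,0,0]
    - [0,0,0]
    - [0,0,0]
    - [0,0,0]
  delta_rot:
    - [0,0,0]
    - [0,0,0]
    - [0,0,0]
    - [0,0,0]
    - [0,0,0]
  fingers: 0.2

```text
time: 13.47
tool_pos: [0.4775, 0.1301, 0.097]
tcp_rot: [0.11, 1.567, -0.11]
wrist_force: [0.8, -0.8, -0.8]
width: 0.596
```

Request:
carry_out:
  offset:
    - [-0.5,0,0]
    - [-1.5,0,0]
    - [-2.5,0,0]
    - [-3.0,0,0]
    - [-3.5,0,0]
  delta_rot:
    - [0,0,0]
    - [0,0,0]
    - [0,0,0]
    - [0,0,0]
    - [0,0,0]

```text
time: 13.88
tool_pos: [0.4758, 0.1296, 0.2066]
tcp_rot: [0.109, 1.571, -0.111]
wrist_force: [0.5, 1.3, 0.3]
width: 0.593
```

Request:
carry_out:
  offset:
    - [-3.0,-3.0,0]
    - [-3.0,-3.0,0]
    - [-1.0,-3.0,0]
    - [0,-3.0,0]
    - [0,0,0]
  delta_rot:
    - [0,0,0]
    - [0,0,0]
    - [0,0,0]
    - [0,0,0]
    - [0,0,0]

```text
time: 14.3
tool_pos: [0.4609, 0.0083, 0.278]
tcp_rot: [0.111, 1.564, -0.115]
wrist_force: [-0.1, -0.2, 0.0]
width: 0.597
```

```bash
python3 - <<'E'
from h import *
s=read_state();print(s['time'],s['tool_pos'],s['wrist_force'])
c=cam('wrist');np.savez('w6.npz',**c);t=cam('side');np.savez('s6.npz',**t)
im=np.zeros((800,640,3),np.uint8);im[:400]=c['p'];im[400:]=t['p']
cv2.imwrite('pics/w6.png',im[:,:,::-1])
E
```

```text
14.3 [0.46088214 0.00825411 0.27795799] [-0.07067795 -0.17119054  0.00399347]
```

View pics/w6.png

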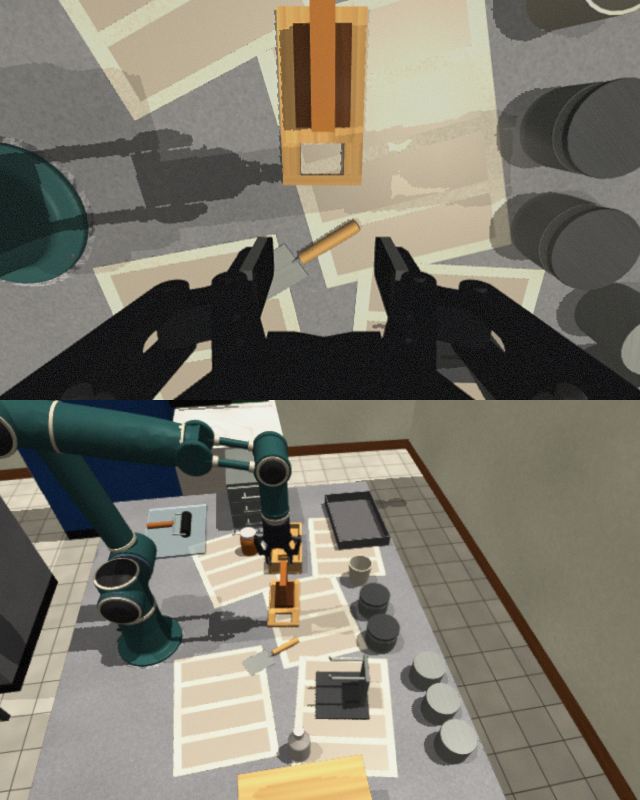

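The press stands upright and centred on the solid part of the board, its base at x 293–351 between the board's sides at 277–367 in the wrist view. The board lies flat and clear of the magazine. The cans, pot, jar, bottle and knife look unmoved against the first side picture.

```bash
python3 - <<'E'
from h import *
c=dict(np.load('w6.npz'));
b=onz(c,[(277,8),(367,8),(361,184),(283,184)],.012);g=onz(c,[(293,24),(351,24),(350,127),(294,127)],.026)
print('board mid',b.mean(0).round(4),'press mid',g.mean(0).round(4))
x=np.array([.139,.990]);print('press rel seat along board',(g.mean(0)-b.mean(0))[:2]@x-.029)
print(finish_job())
E
```

```text
board mid [0.4717 0.0924 0.012 ] press mid [0.4758 0.1207 0.026 ]
press rel seat along board -0.0003766768418021621
the job is handed in; nothing more can be done
None
```

The job is done and handed in after about 14.4 s of the 58 s allowed.

- **Board:** I drew the bottom board out with the shut fingers in its hole. It lies flat on the table, about 40 mm clear of the mouth, and the other boards stayed in the magazine.
- **Press:** I lifted the press about 28 mm, moved it off the hook and set it down under control. It stands upright and lengthwise on the solid part of the board. The last wrist picture puts it within about 1 mm of the middle along the board.
- **Grip:** I gripped the bar about 8 mm off its centre, because the arm stopped short of the planned point. I measured that offset and corrected for it before setting the press down.
- **Forces:** The highest wrist force reported at the end of a move was about 4 N. Peaks within a move are not reported.
- **Bystanders:** The cans, pot, jar, bottle and knife look unmoved in the last side picture. I judged that by eye and did not measure it.

No check failed. The last wrist force reading was about zero and the gripper was well clear.

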